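# Snap the gear cover onto the burnisher

## Robot

A 7-joint arm with a two-finger parallel gripper is mounted at the origin on a cart in front of the work surface, level with it; the furniture and walls round the work are solid. World frame = base frame: x ahead of the robot, y to its left, z up, the work surface at z = 0. Lengths are in m, angles in rad, forces in N, time in s.
With the tool pointing down it reaches from about 0.4 to 0.925 m from the base axis. Payload 5.6 kg.
Tool frame: the origin (TCP) lies between the finger pads; the fingertips stand 17 mm ahead of it and the grasp point (between the pads) lies 2 mm behind it; z points along the fingers, y is the direction in which the jaws open and shut (so a half turn about z gives the same grasp; the last joint's range is limited). The gripper opens to 85 mm and grips with 20 to 120 N. Pads are 22 mm wide; open, the fingers measure 114 mm over their backs; the gripper's body (76 mm by 85 mm) begins 54 mm behind the grasp point. The pads swing forward as they close: fully open they stand 13 mm farther back than shut.
Start: joints at [-1.153, 0.468, -0.012, 1.603, 0.006, 1.071, -0.056], TCP at [0.289, 0.582, 0.248] pointing down, gripper open.
Joint ranges: [-2.53, 2.53], [-0.31, 2.02], [-1.57, 1.55], [0.28, 2.44], [-1.29, 4.43], [0.15, 1.84], [-2.92, 2.92]. Speed limits (rad/s): [2.57, 2.57, 3.14, 3.14, 3.14, 3.14, 3.14].

## Interface

Orientations are given as a unit quaternion [w, x, y, z].
In Python, from cell import arm, imaging, silhouettes, landmark_of gives the robot as it stands.
- The arm moves only by the tool apply_moves, never from a script. Its argument "increments" is a list of rows, each a list of 5 numbers: the finger opening in mm, from 0 to 85.4, then the shift along the tool's x, y, z in mm, then the turn about the tool's z in degrees. A call has 1 to 10 rows; each row shifts and turns the commanded pose from where the row before left it, along the tool's axes as they then stand; what a row does not reach is not made up. A row lasts 1/10 s, in which the tool goes at most 50 mm and 8.59 degrees, less where a joint would pass 70% of its speed; a pose out of reach is approached as far as the arm can. A call is refused whole if a number of a shift passes 50 or a number of a turn 8.59, either way. A call with a gripper value outside its range is refused whole. The fingers move at their own pace and stop on an object; the grip force is fixed at half the most. Time passes only in rows, so rows that do not move let the fingers close. It gives the time, the measured TCP pose, the force and the opening at its end, in the units of the state.
- arm.sense(): the state, without advancing time (a new reading comes with each control period).
- imaging.read_camera(name): name is "side" or "top" or "wrist"; returns a dict with "frame" (384x512x3 uint8, blue, green, red), "fovy" (degrees; the focal length in pixels is half the picture's height over the tangent of half this angle, whatever the lens; pixels are square), "cx", "cy" (the principal point, pixels), "rvec" (rotation vector, rad) and "tvec" (3), from world to camera coordinates, as OpenCV has them. Camera axes: x right, y down, z forward; pixel columns grow to the right and rows downward; lengths in m; the calibration is good to about 2 mm. A picture is of the moment at which its call begins. There is no depth.
- arm.sign_off(): hands the job in, once; it reports no verdict.
Trained networks look in a picture, given as the dict that the camera call returned (one of the last four; its "shot" number tells which), for a name from the list of things; names that differ only in an ending like _2 or _b are one class to them, and where a whole thing is asked for, a point or a joint stands for the part that bears it (a point fixed in the world has none). Each returns a list of dicts, best first, with "confidence" (0 to 1); they miss things now and then, are a little off and sometimes report something else, mostly with a low value. They report only what shows in the picture. A call takes as long as a camera call.
- silhouettes(picture, target): "region" (384x512 bool, what is visible of it).
- landmark_of(picture, target): "location" ([x, y, z] in m, in world coordinates, good to about 4 mm: a listed point, or the origin of a listed thing).
The state is a dict: "clock": time; "q": joint angles; "qd": joint speeds; "tau": joint torques, N m; "eef_pos": TCP position; "tool_rot": TCP orientation; "force": force on the tool from outside, world axes, zero at the start; "wrist_torque": the same for the moment, N m; "opening": opening from 0.0 (shut) to 1.0 (fully open).
Only numpy, scipy, OpenCV 4.12 (cv2) and the standard library are available. Lean on these libraries where they do the work, as an engineer would, in place of code of your own. Each camera call takes 0.05 s, during which the arm holds its last target.

## Task

The bench burnisher's round gear housing stands open. Take the one of the two loose clip-on covers that fits its rim, set it centred over the housing and press it straight down until its spring clips have snapped under the rim and it lies flat on it; then let go. Leave the smaller cover where it stands.

Things in the scene. Friction and masses are not known exactly. Their poses are not given: they have to be found in the camera images.
- housing_rim (a point): Centre of the rim top of the open gear housing (z up), 68 mm above the bench: a fixed upright grey drum, 58 mm wide, two brass gears showing inside; its rim is a collar 72 mm wide, 16 mm tall. Low at its side a shaft with a wooden cone sticks out to 86 mm from the axis, below 27 mm. The cover fits at any yaw and is seated when its origin is at this point.
- guard_cover: The larger cover, which fits: dark steel disc 72 mm wide, 5 thick, 0.11 kg. Origin: centre of the disc's underside (seating face), z up, 42 mm above the bench as it stands on its 3 steel spring clips. These hang from the disc's edge (clip roots rise 9 mm above the origin, from 24 mm off the axis), flare to 51 mm off the axis at 42 mm below; barbs 18 to 20 mm below, 3.5 mm inside the rim's edge.
- cover_knob (a point): Middle of the larger cover's upright black knob, on its axis, 26 mm above its origin. The knob is 25 mm wide (29 at its head) and spans 5 to 43 mm above the origin. Pressing: the flared clips guide the cover from up to about 8 mm off centre, touch the rim 20 to 30 mm before the end; the barbs need about 4 to 15 N until the disc meets the rim, then they spring in under the collar.
- small_cover: The smaller cover, which does not fit: same make, height and knob, but its disc is 48 mm wide and its clips flare to 39 mm off the axis. Origin: centre of the disc's underside, 42 mm above the bench, z up. It stays where it stands. Mind the fixed hand press, 0.39 m tall, left of the covers (0.43 to 0.61 m ahead, 0.2 to 0.36 m left of the robot's base): pass in front of it.

How it is judged:
By the outcome, as a careful person would: the job done as asked, in the order asked, and still so for the second after the job is handed in, with the robot touching nothing.
It also fails if it takes over 38 s, if anything falls off the work surface, if the arm or the gripper's body presses on something with over 40 N, if the wrist force passes 120 N, or if a joint passes its speed limit or range.

## Working session

There is one attempt and no reset: what is moved stays moved. The work goes in short steps, Python scripts to look and compute and a tool call to move; the robot and the scene stay as the last step left them, time stands still between calls to the robot, and variables do not carry over. Pictures are saved under pics/ and viewed, and the job is handed in when it is done.

Besides the shell and the picture viewer there is one more tool, called after "Request:" as a command line: name --pt "numbers of a row" for each row, then --argument value for the rest. apply_moves: Moves the arm, as the interface text tells. Its arguments: {"type":"object","properties":{"increments":{"type":"array","items":{"type":"array","items":{"type":"number"}}}},"required":["increments"]}

```bash
ls; mkdir -p pics
cat > h.py <<'E'
import numpy as np,cv2
from cell import arm,imaging,silhouettes,landmark_of
def ray(p,u,v):
    f=p["frame"].shape[0]/2/np.tan(np.radians(p["fovy"])/2)
    R=cv2.Rodrigues(np.array(p["rvec"],float))[0];t=np.array(p["tvec"],float).ravel()
    d=R.T@np.array([(u-p["cx"])/f,(v-p["cy"])/f,1]);return -R.T@t,d
def atz(p,u,v,z):
    c,d=ray(p,u,v);return c+d*(z-c[2])/d[2]
def proj(p,X):
    f=p["frame"].shape[0]/2/np.tan(np.radians(p["fovy"])/2)
    K=np.array([[f,0,p["cx"]],[0,f,p["cy"]],[0,0,1]])
    return cv2.projectPoints(np.array(X,float).reshape(-1,3),np.array(p["rvec"],float),np.array(p["tvec"],float),K,None)[0].reshape(-1,2)
E
python3 - <<'E'
from h import *
s=arm.sense();print({k:np.round(v,3) for k,v in s.items()})
for n in ["side","top"]:
    p=imaging.read_camera(n);cv2.imwrite(f"pics/{n}0.png",p["frame"])
    print(n,p["fovy"],ray(p,256,192))
    for t in ["housing_rim","guard_cover","cover_knob","small_cover"]:
        print(t,[(np.round(o["location"],3),round(o["confidence"],2)) for o in landmark_of(p,t)])
E
```

```text
pics
{'clock': np.float64(0.0), 'q': array([-1.153,  0.468, -0.012,  1.604,  0.006,  1.071, -0.056]), 'qd': array([ 0.001, -0.   ,  0.   , -0.   ,  0.001, -0.001, -0.001]), 'tau': array([-0.0000e+00, -5.3238e+01,  2.1000e-02, -2.5130e+01,  1.1000e-02,
        8.0000e-03, -0.0000e+00]), 'eef_pos': array([0.289, 0.582, 0.247]), 'tool_rot': array([-0.   ,  0.228,  0.974, -0.001]), 'force': array([0.399, 0.19 , 0.464]), 'wrist_torque': array([-0.007, -0.018, -0.029]), 'opening': np.float64(1.002)}
side 52.94953946871807 (array([ 0.26343831, -0.74406241,  0.43515984]), array([ 0.28060964,  0.87434855, -0.39611287]))
housing_rim [(array([0.551, 0.039, 0.066]), 0.56)]
guard_cover [(array([0.444, 0.07 , 0.044]), 0.94)]
cover_knob [(array([0.444, 0.07 , 0.072]), 0.85)]
small_cover [(array([ 0.442, -0.068,  0.039]), 0.66)]
top 56.566260776244036 (array([0.4384289 , 0.01898266, 0.95239634]), array([ 0.05885681, -0.0323292 , -0.99777059]))
housing_rim [(array([0.551, 0.035, 0.066]), 0.67), (array([0.447, 0.075, 0.07 ]), 0.21)]
guard_cover [(array([0.449, 0.068, 0.043]), 0.68)]
cover_knob [(array([0.449, 0.076, 0.074]), 0.77)]
small_cover [(array([ 0.441, -0.066,  0.043]), 0.66)]
```

View pics/side0.png

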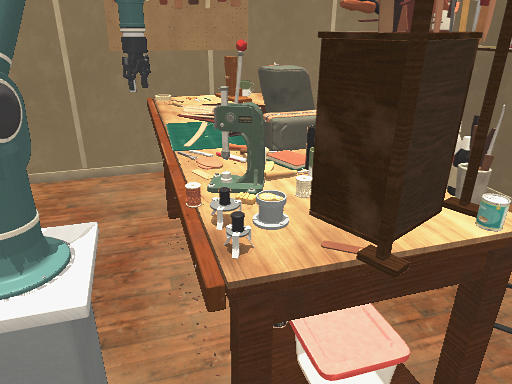

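View pics/top0.png

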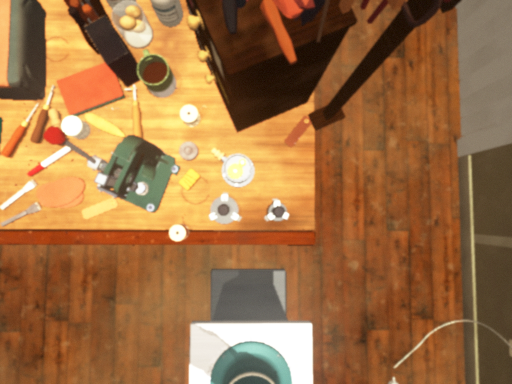

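The side picture shows the guard cover knob at about (224,195), the small cover at (237,222) and the housing at (270,207). In the top picture they are at (224,208), (277,210) and (238,170), with the press to their left. The landmarks agree to within about 5 mm. I'll turn the tool to the world axes, then pass in front of the press.

Request:
apply_moves --pt "70 0 0 0 -6.6" --pt "70 0 0 0 -6.6" --pt "70 0 0 0 -6.6" --pt "70 0 0 0 -6.6" --pt "70 -9 -35 0 0" --pt "70 -10 -40 0 0" --pt "70 -10 -40 0 0" --pt "70 -10 -40 0 0" --pt "70 -10 -40 0 0" --pt "70 -7 -30 0 0"

```text
clock: 1.5
eef_pos: [0.3458, 0.3545, 0.2485]
tool_rot: [0.0, 0.001, 1.0, -0.0]
force: [0.5, 1.1, 0.8]
opening: 0.815
```

Request:
apply_moves --pt "70 0 -35 0 0" --pt "70 0 -40 0 0" --pt "70 -3 -40 0 0" --pt "70 -6 -35 0 0" --pt "70 -16 -30 0 0" --pt "70 -20 -30 0 0" --pt "70 -25 -30 0 0" --pt "70 -25 -30 0 0" --pt "70 0 -10 0 0" --pt "70 0 0 0 0"

```text
clock: 2.5
eef_pos: [0.44, 0.0758, 0.2482]
tool_rot: [-0.0, 0.002, 1.0, -0.0]
force: [0.3, -0.1, 0.2]
opening: 0.816
```

```bash
cat > look.py <<'E'
import sys
from h import *
tag=sys.argv[1]
s=arm.sense();print({k:np.round(s[k],4) for k in("clock","eef_pos","tool_rot","force","opening")})
for n in sys.argv[2:]:
    p=imaging.read_camera(n);f=p["frame"];cv2.imwrite(f"pics/{n}{tag}.png",f)
    print(n)
    for t in ["housing_rim","guard_cover","cover_knob","small_cover"]:
        print(t,[(np.round(o["location"],4).tolist(),round(o["confidence"],2),proj(p,o["location"]).round().tolist()) for o in landmark_of(p,t)])
E
python3 look.py 1 wrist side top
```

```text
{'clock': np.float64(2.5), 'eef_pos': array([0.44  , 0.0758, 0.2482]), 'tool_rot': array([-2.0e-04,  1.8e-03,  1.0e+00, -1.0e-04]), 'force': array([ 0.3415, -0.0821,  0.1759]), 'opening': np.float64(0.8161)}
wrist
housing_rim [([0.5552, 0.0364, 0.0738], 0.89, [[227.0, 264.0]])]
guard_cover [([0.4461, 0.0727, 0.0424], 0.68, [[255.0, 177.0]])]
cover_knob [([0.4453, 0.0722, 0.0689], 0.97, [[254.0, 182.0]])]
small_cover [([0.4448, -0.0674, 0.045], 0.97, [[146.0, 177.0]])]
side
housing_rim [([0.549, 0.0421, 0.0676], 0.8, [[269.0, 195.0]])]
guard_cover [([0.4418, 0.0698, 0.0452], 0.59, [[223.0, 204.0]])]
cover_knob [([0.4435, 0.0698, 0.0702], 0.78, [[223.0, 194.0]])]
small_cover [([0.4409, -0.0654, 0.0413], 0.91, [[237.0, 232.0]])]
top
housing_rim [([0.5497, 0.0359, 0.0659], 0.87, [[238.0, 168.0]])]
guard_cover []
cover_knob []
small_cover [([0.4397, -0.0666, 0.043], 0.88, [[278.0, 213.0]])]
```

View pics/wrist1.png

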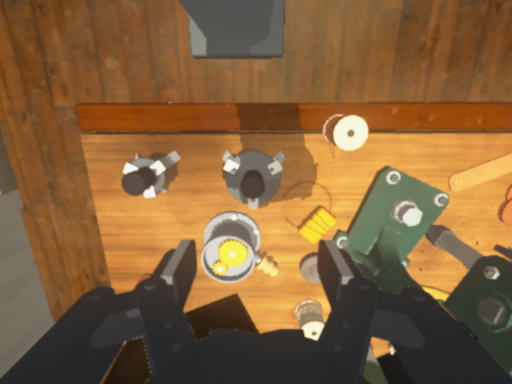

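Run:
```python
from h import *
p=imaging.read_camera("wrist")
print(ray(p,256,192))
for t,z in [("guard_cover",0.047),("housing_rim",.068),("cover_knob",0.085),("small_cover",.047)]:
    r=silhouettes(p,t)
    for o in r:
        m=o["region"].astype(np.uint8);c=cv2.minEnclosingCircle(cv2.findNonZero(m));x,y,w,h=cv2.boundingRect(m)
        print(t,round(o["confidence"],2),m.sum(),c,(x,y,w,h),atz(p,x+w/2,y+h/2,z).round(4))
f=p["frame"];cv2.imwrite("pics/wcrop.png",cv2.resize(f[110:320,130:330],None,fx=2.8,fy=2.8,interpolation=cv2.INTER_CUBIC))
```

```text
(array([0.36090125, 0.076782  , 0.37497609]), array([ 0.30172121, -0.00314114, -0.95343357]))
housing_rim 0.98 3719 ((239.72305297851562, 248.8494415283203), 42.51432800292969) (199, 211, 78, 72) [0.5332 0.0523 0.068 ]
cover_knob 0.61 2569 ((251.848876953125, 173.38584899902344), 34.75738525390625) (222, 151, 61, 58) [0.4384 0.0719 0.085 ]
small_cover 0.64 1694 ((149.0, 171.5), 32.500099182128906) (120, 152, 59, 45) [ 0.4414 -0.0596  0.047 ]
```

View pics/wcrop.png

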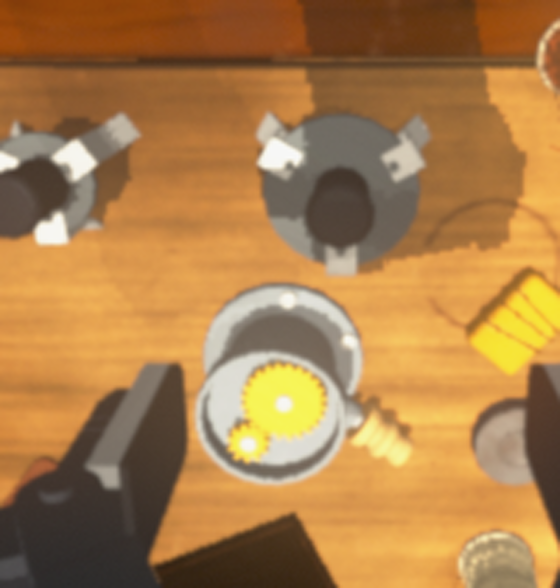

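Run:
```python
from h import *
p=imaging.read_camera("wrist")
print("disc",atz(p,251.4,177.1,.047),"rim",atz(p,226.8,258.6,.068),"knobtop",atz(p,130+341/2.8,110+208/2.8,.085))
a=np.linspace(0,2*np.pi,60)
f=p["frame"].copy()
def circ(c,r,z,col):
    q=proj(p,np.c_[c[0]+r*np.cos(a),c[1]+r*np.sin(a),0*a+z]); 
    cv2.polylines(f2,[np.int32(np.round((q-[130,110])*4))],True,col,1)
f2=cv2.resize(f[110:300,130:330],None,fx=4,fy=4)
circ((.4455,.072),.036,.047,(0,0,255));circ((.4455,.072),.0145,.085,(0,255,0))
circ((.5525,.037),.036,.068,(0,0,255))
cv2.imwrite("pics/fit.png",f2[:590])
```

```text
disc [0.44479248 0.06979297 0.047     ] rim [0.55043078 0.03700621 0.068     ] knobtop [0.44348485 0.07098203 0.085     ]
```

View pics/fit.png

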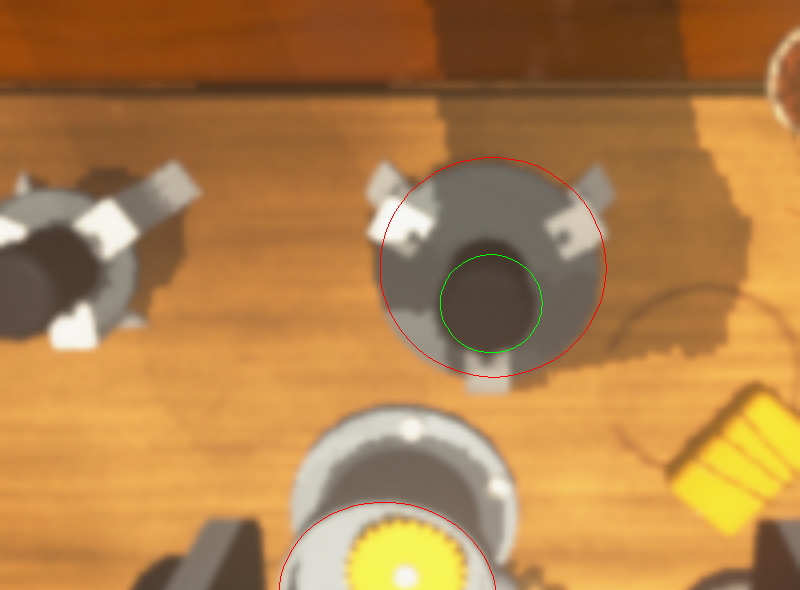

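The fit overlay matches: the cover disc centre is at about (0.444, 0.071) and the rim at (0.551, 0.037). Next I descend to the knob.

Request:
apply_moves --pt "60 -4 -5 25 0" --pt "60 0 0 40 0" --pt "60 0 0 40 0" --pt "60 0 0 40 0" --pt "60 0 0 20 0" --pt "60 0 0 12 0" --pt "60 0 0 0 0" --pt "60 0 0 0 0"

```text
clock: 4.35
eef_pos: [0.4447, 0.0723, 0.0719]
tool_rot: [0.001, 0.0, 1.0, 0.0]
force: [-0.2, 0.5, 0.1]
opening: 0.706
```

```bash
python3 look.py 2 wrist side
```

```text
{'clock': np.float64(4.35), 'eef_pos': array([0.4447, 0.0723, 0.0719]), 'tool_rot': array([6.e-04, 1.e-04, 1.e+00, 1.e-04]), 'force': array([-0.16  ,  0.4524,  0.0964]), 'opening': np.float64(0.7062)}
wrist
housing_rim []
guard_cover [([0.446, 0.0722, 0.0448], 0.69, [[257.0, 239.0]])]
cover_knob [([0.4451, 0.0731, 0.0665], 0.7, [[259.0, 255.0]])]
small_cover [([0.445, -0.0674, 0.0403], 0.62, [[46.0, 234.0]])]
side
housing_rim [([0.5517, 0.0362, 0.065], 0.81, [[271.0, 197.0]])]
guard_cover [([0.4419, 0.0706, 0.0459], 0.78, [[223.0, 204.0]])]
cover_knob [([0.4415, 0.0661, 0.0702], 0.92, [[223.0, 195.0]])]
small_cover [([0.4439, -0.0663, 0.0409], 0.86, [[239.0, 233.0]])]
```

View pics/wrist2.png

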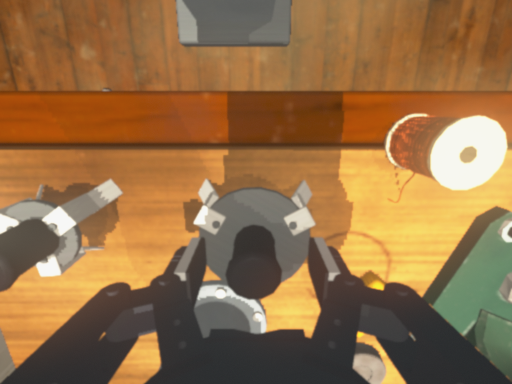

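View pics/side2.png

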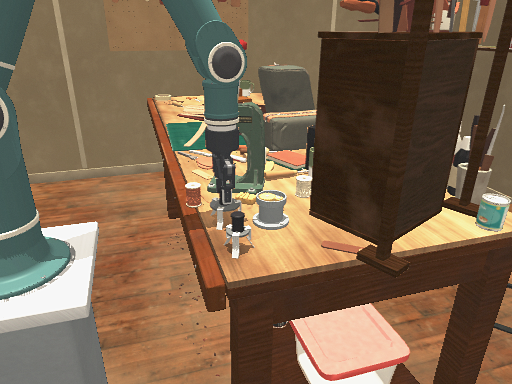

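The knob stands at about (254,262) in the wrist picture, midway between the fingers at 190 and 325. I'll lower 2 mm and close on it.

Request:
apply_moves --pt "60 0 0 2 0" --pt "0 0 0 0 0" --pt "0 0 0 0 0" --pt "0 0 0 0 0" --pt "0 0 0 0 0" --pt "0 0 0 0 0" --pt "0 0 0 0 0" --pt "0 0 0 0 0"

```text
clock: 5.65
eef_pos: [0.4441, 0.0722, 0.0693]
tool_rot: [0.0, 0.0, 1.0, 0.0]
force: [-0.5, 0.2, 0.7]
opening: 0.277
```

Request:
apply_moves --pt "0 0 0 -5 0" --pt "0 0 0 -15 0" --pt "0 0 0 -30 0" --pt "0 0 0 -30 0" --pt "0 0 0 -20 0" --pt "0 0 0 -10 0" --pt "0 0 0 0 0" --pt "0 0 0 0 0"

```text
clock: 6.45
eef_pos: [0.4434, 0.0721, 0.1786]
tool_rot: [-0.001, -0.0, 1.0, -0.0]
force: [0.4, -0.3, -1.3]
opening: 0.276
```

```bash
python3 look.py 3 wrist side
```

```text
{'clock': np.float64(6.45), 'eef_pos': array([0.4434, 0.0721, 0.1786]), 'tool_rot': array([-5.e-04, -0.e+00,  1.e+00, -1.e-04]), 'force': array([ 0.3541, -0.2861, -1.3316]), 'opening': np.float64(0.2762)}
wrist
housing_rim [([0.5499, 0.0373, 0.07], 0.66, [[224.0, 292.0]])]
guard_cover [([0.4472, 0.0778, 0.1538], 0.96, [[266.0, 244.0]])]
cover_knob [([0.4456, 0.0716, 0.1749], 0.84, [[257.0, 260.0]])]
small_cover [([0.4408, -0.0663, 0.0415], 0.83, [[124.0, 186.0]])]
side
housing_rim []
guard_cover [([0.4433, 0.0678, 0.1546], 0.62, [[222.0, 161.0]])]
cover_knob [([0.4451, 0.0705, 0.1794], 0.91, [[223.0, 150.0]])]
small_cover [([0.4438, -0.0667, 0.0369], 0.67, [[239.0, 234.0]])]
```

View pics/wrist3.png

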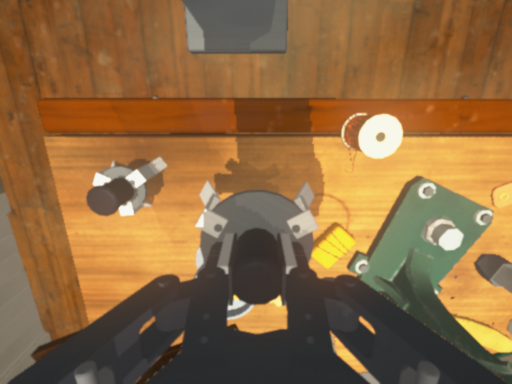

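View pics/side3.png

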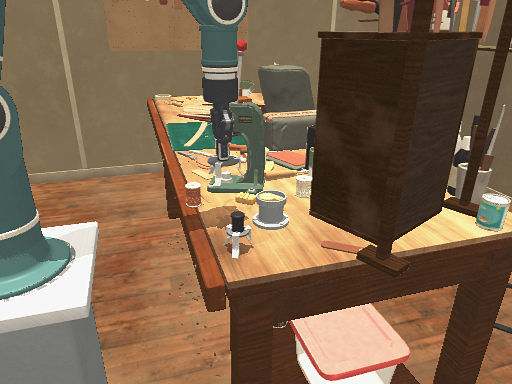

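Run:
```python
from h import *
p=imaging.read_camera("top");cv2.imwrite("pics/top4.png",cv2.resize(p["frame"][50:250,120:340],None,fx=2.7,fy=2.7))
for z in (.05,.3,.45,.6): print(z,atz(p,238,130,z).round(3),atz(p,310,103,z).round(3))
p=imaging.read_camera("side")
# candidate corner: bottom left (311,214) & top-left (320,33) ; bottom nearest (385,250)
for u,v in((311,214),(320,33),(385,250),(382,45)):
  print([atz(p,u,v,z).round(3).tolist() for z in (.03,.08,.3,.5)])
```

```text
0.05 [0.65  0.036 0.05 ] [ 0.723 -0.149  0.05 ]
0.3 [0.592 0.032 0.3  ] [ 0.644 -0.103  0.3  ]
0.45 [0.556 0.029 0.45 ] [ 0.597 -0.075  0.45 ]
0.6 [0.521 0.026 0.6  ] [ 0.55  -0.047  0.6  ]
[[0.635, -0.01, 0.03], [0.589, -0.101, 0.08], [0.387, -0.499, 0.3], [0.204, -0.862, 0.5]]
[[11.99, 23.019, 0.03], [10.543, 20.086, 0.08], [4.175, 7.183, 0.3], [-1.613, -4.547, 0.5]]
[[0.708, -0.197, 0.03], [0.653, -0.264, 0.08], [0.412, -0.561, 0.3], [0.192, -0.832, 0.5]]
[[6.054, 7.678, 0.03], [5.339, 6.639, 0.08], [2.195, 2.066, 0.3], [-0.663, -2.092, 0.5]]
```

View pics/top4.png

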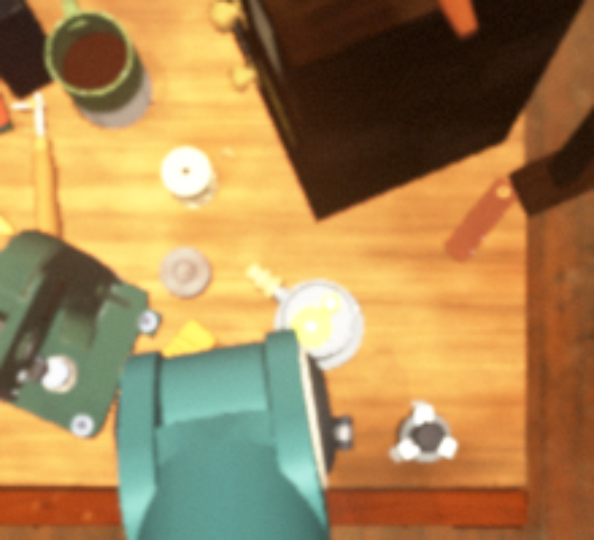

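The near corner of the tall cabinet stands at about (0.66, 0.04), so the gripper over the housing (front at about 0.60) clears it. The cover is held level, so I carry it over.

Request:
apply_moves --pt "0 -8 -3 0 0" --pt "0 -15 -5 0 0" --pt "0 -20 -6 0 0" --pt "0 -20 -6 0 0" --pt "0 -20 -6 0 0" --pt "0 -15 -5 0 0" --pt "0 -9 -4 0 0" --pt "0 0 0 0 0" --pt "0 0 0 0 0"

```text
clock: 7.95
eef_pos: [0.5505, 0.0372, 0.179]
tool_rot: [-0.0, 0.0, 1.0, 0.0]
force: [-0.7, 0.4, -1.1]
opening: 0.278
```

```bash
python3 look.py 5 wrist side
python3 - <<'E'
from h import *
f=cv2.imread("pics/side5.png");cv2.imwrite("pics/side5c.png",cv2.resize(f[90:250,180:340],None,fx=3.6,fy=3.6,interpolation=cv2.INTER_CUBIC))
E
```

```text
{'clock': np.float64(7.95), 'eef_pos': array([0.5505, 0.0372, 0.179 ]), 'tool_rot': array([-5.e-04,  1.e-04,  1.e+00,  0.e+00]), 'force': array([-0.7375,  0.3737, -1.0752]), 'opening': np.float64(0.2775)}
wrist
housing_rim [([0.5487, 0.0409, 0.071], 0.75, [[261.0, 195.0]])]
guard_cover [([0.5529, 0.0384, 0.1541], 0.83, [[259.0, 242.0]])]
cover_knob [([0.5518, 0.0383, 0.1774], 0.65, [[260.0, 261.0]])]
small_cover [([0.4449, -0.0696, 0.0417], 0.7, [[141.0, 78.0]])]
side
housing_rim [([0.5488, 0.0395, 0.0669], 0.91, [[270.0, 196.0]])]
guard_cover [([0.5519, 0.036, 0.1563], 0.64, [[272.0, 160.0]])]
cover_knob [([0.5507, 0.0335, 0.1792], 0.63, [[273.0, 151.0]])]
small_cover [([0.4425, -0.0674, 0.0396], 0.81, [[238.0, 233.0]])]
```

View pics/wrist5.png

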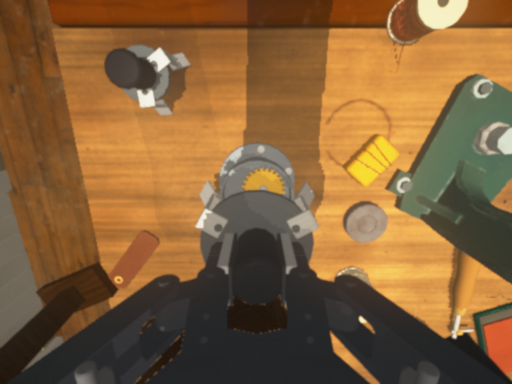

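View pics/side5c.png

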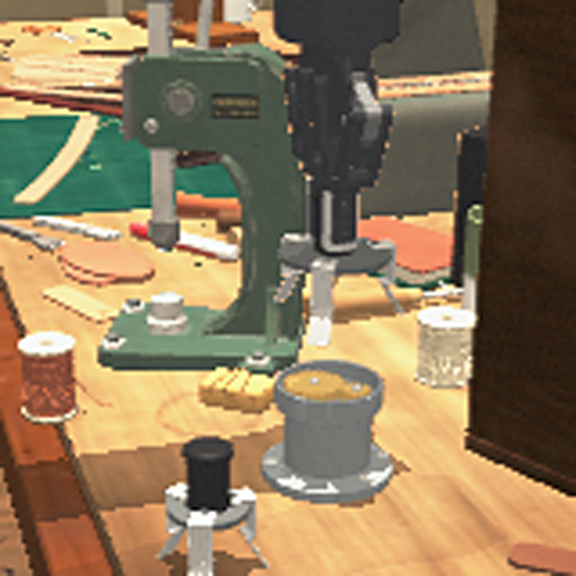

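Run:
```python
from h import *
a=np.linspace(0,2*np.pi,90)
for n,(x0,y0,w,h) in dict(side=(220,130,110,110),wrist=(185,120,150,150)).items():
    p=imaging.read_camera(n);f=p["frame"];k=580//h
    g=cv2.resize(f[y0:y0+h,x0:x0+w],None,fx=k,fy=k,interpolation=cv2.INTER_CUBIC)
    for c,z,col in (((.5505,.0372),.068,(0,0,255)),((.5505,.0372),.179-.0273,(0,255,0)),((.5505,.0372),.179-.0273+.005,(0,255,0))):
        q=proj(p,np.c_[c[0]+.036*np.cos(a),c[1]+.036*np.sin(a),0*a+z])
        cv2.polylines(g,[np.int32(np.round((q-[x0,y0]+.5)*k))],True,col,1)
    cv2.imwrite(f"pics/ov_{n}.png",g)
    print(n,proj(p,[[.5505,.0372,.068],[.5605,.0372,.068],[.5505,.0472,.068]]).round(1).tolist())
```

```text
side [[270.6, 195.4], [274.6, 195.0], [269.2, 193.8]]
wrist [[257.2, 195.3], [257.2, 205.2], [267.8, 195.3]]
```

View pics/ov_side.png

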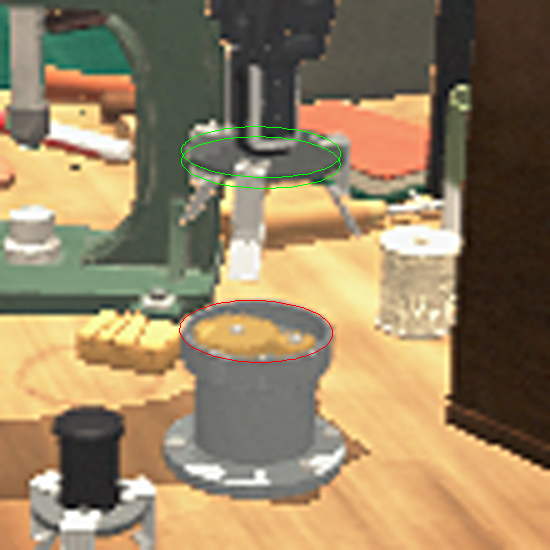

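View pics/ov_wrist.png

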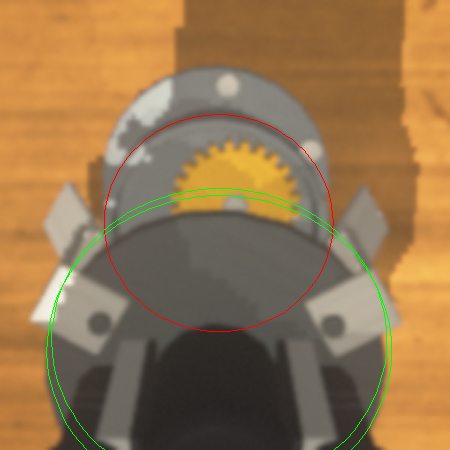

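In the side overlay both the cover and the rim match within about 1 mm. In the wrist view the disc may be up to 3 mm forward, which is inside the clips' 8 mm guidance. I'll lower to just above the rim and look again.

Request:
apply_moves --pt "0 1 0 10 0" --pt "0 0 0 15 0" --pt "0 0 0 15 0" --pt "0 0 0 8 0" --pt "0 0 0 0 0" --pt "0 0 0 0 0"

```text
clock: 9.15
eef_pos: [0.5501, 0.0371, 0.1313]
tool_rot: [-0.0, 0.0, 1.0, -0.0]
force: [0.5, -0.3, -0.4]
opening: 0.274
```

Run:
```python
from h import *
s=arm.sense();t=s["eef_pos"];print(t,s["force"])
a=np.linspace(0,2*np.pi,90)
for n,(x0,y0,w,h) in dict(side=(220,130,110,110),wrist=(185,120,150,150)).items():
    p=imaging.read_camera(n);f=p["frame"];k=580//h
    g=cv2.resize(f[y0:y0+h,x0:x0+w],None,fx=k,fy=k,interpolation=cv2.INTER_CUBIC)
    for c,z,col in (((.5505,.0372),.068,(0,0,255)),(t,t[2]-.0273+.005,(0,255,0))):
        q=proj(p,np.c_[c[0]+.036*np.cos(a),c[1]+.036*np.sin(a),0*a+z])
        cv2.polylines(g,[np.int32(np.round((q-[x0,y0]+.5)*k))],True,col,1)
    cv2.imwrite(f"pics/ov2_{n}.png",g)
```

```text
[0.55013344 0.03711922 0.13127456] [ 0.53885313 -0.30251668 -0.38665516]
```

View pics/ov2_side.png

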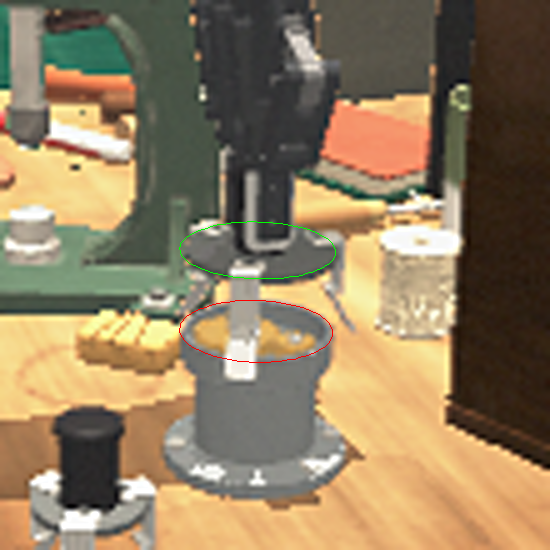

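View pics/ov2_wrist.png

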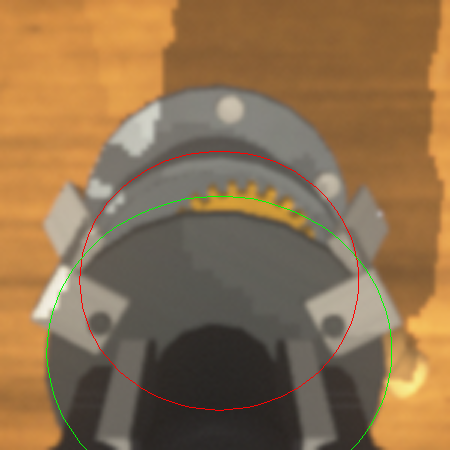

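Still aligned. Now I press slowly.

Request:
apply_moves --pt "0 0 0 3 0" --pt "0 0 0 3 0" --pt "0 0 0 3 0" --pt "0 0 0 3 0" --pt "0 0 0 2 0" --pt "0 0 0 0 0"

```text
clock: 9.85
eef_pos: [0.5503, 0.0372, 0.1173]
tool_rot: [0.0, 0.0, 1.0, 0.0]
force: [1.0, -0.2, -0.3]
opening: 0.279
```

Request:
apply_moves --pt "0 0 0 2 0" --pt "0 0 0 2 0" --pt "0 0 0 2 0" --pt "0 0 0 2 0" --pt "0 0 0 2 0" --pt "0 0 0 0 0"

```text
clock: 10.45
eef_pos: [0.5501, 0.0372, 0.107]
tool_rot: [0.0, 0.0, 1.0, -0.0]
force: [0.7, 0.4, 0.8]
opening: 0.274
```

Request:
apply_moves --pt "0 0 0 2 0" --pt "0 0 0 2 0" --pt "0 0 0 2 0" --pt "0 0 0 1 0" --pt "0 0 0 0 0"

```text
clock: 10.95
eef_pos: [0.5498, 0.0372, 0.0999]
tool_rot: [-0.0, 0.0, 1.0, -0.0]
force: [0.6, -0.2, -1.0]
opening: 0.273
```

```bash
python3 look.py 7 side
python3 - <<'E'
import cv2
f=cv2.imread("pics/side7.png");cv2.imwrite("pics/side7c.png",cv2.resize(f[130:240,220:330],None,fx=5,fy=5,interpolation=cv2.INTER_CUBIC))
E
```

```text
{'clock': np.float64(10.95), 'eef_pos': array([0.5498, 0.0372, 0.0999]), 'tool_rot': array([-3.e-04,  0.e+00,  1.e+00, -1.e-04]), 'force': array([ 0.5539, -0.208 , -0.9705]), 'opening': np.float64(0.2731)}
side
housing_rim [([0.5499, 0.0387, 0.0651], 0.71, [[270.0, 196.0]])]
guard_cover [([0.5482, 0.0359, 0.0761], 0.69, [[270.0, 193.0]])]
cover_knob [([0.5516, 0.0331, 0.0989], 0.76, [[272.0, 184.0]])]
small_cover [([0.4418, -0.0645, 0.0379], 0.69, [[237.0, 234.0]]), ([0.5488, 0.0345, 0.0723], 0.53, [[270.0, 194.0]])]
```

View pics/side7c.png

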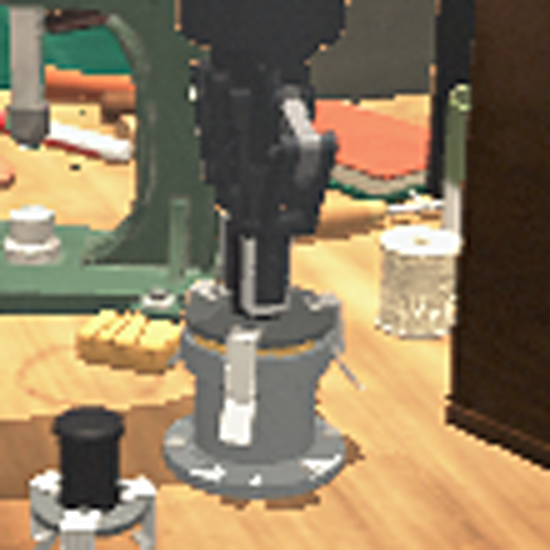

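Request:
apply_moves --pt "0 0 0 1 0" --pt "0 0 0 1 0" --pt "0 0 0 1 0" --pt "0 0 0 1 0" --pt "0 0 0 0 0"

```text
clock: 11.7
eef_pos: [0.5497, 0.0372, 0.0958]
tool_rot: [-0.0, 0.0, 1.0, -0.0]
force: [-0.2, 1.2, -2.4]
opening: 0.278
```

Request:
apply_moves --pt "0 0 0 1 0" --pt "0 0 0 1 0" --pt "0 0 0 0 0"

```text
clock: 12.0
eef_pos: [0.5498, 0.0371, 0.0954]
tool_rot: [-0.0, 0.0, 1.0, 0.0]
force: [-5.1, -0.2, 10.9]
opening: 0.276
```

Request:
apply_moves --pt "0 0 0 1 0" --pt "0 0 0 0 0"

```text
clock: 12.2
eef_pos: [0.5498, 0.037, 0.0953]
tool_rot: [-0.0, 0.0, 1.0, 0.0]
force: [-7.5, -2.1, 18.5]
opening: 0.277
```

```bash
python3 look.py 8 side wrist
python3 - <<'E'
import cv2
f=cv2.imread("pics/side8.png");cv2.imwrite("pics/side8c.png",cv2.resize(f[150:230,230:310],None,fx=7,fy=7,interpolation=cv2.INTER_CUBIC))
E
```

```text
{'clock': np.float64(12.2), 'eef_pos': array([0.5498, 0.037 , 0.0953]), 'tool_rot': array([-3.e-04,  2.e-04,  1.e+00,  4.e-04]), 'force': array([-7.4882, -2.1135, 18.492 ]), 'opening': np.float64(0.2765)}
side
housing_rim [([0.5498, 0.0396, 0.0688], 0.64, [[270.0, 195.0]])]
guard_cover [([0.5521, 0.0339, 0.0713], 0.85, [[272.0, 195.0]])]
cover_knob [([0.5504, 0.0343, 0.0938], 0.56, [[271.0, 186.0]])]
small_cover [([0.4436, -0.0676, 0.0396], 0.95, [[239.0, 233.0]])]
wrist
housing_rim []
guard_cover [([0.5529, 0.0396, 0.0716], 0.6, [[261.0, 244.0]])]
cover_knob [([0.5526, 0.0371, 0.094], 0.61, [[258.0, 263.0]])]
small_cover [([0.4412, -0.0697, 0.0444], 0.91, [[80.0, 57.0]])]
```

View pics/side8c.png

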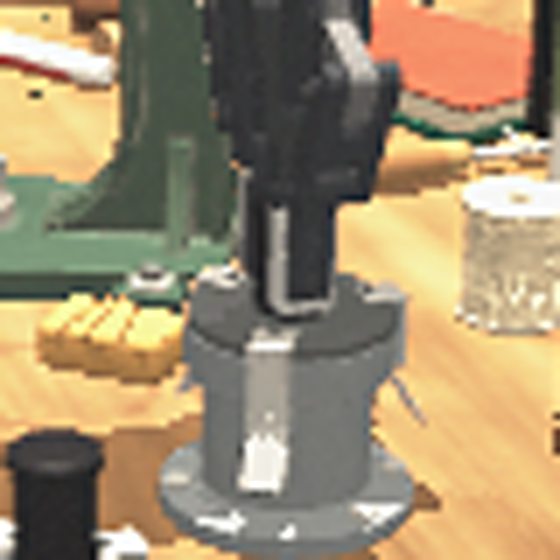

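View pics/wrist8.png

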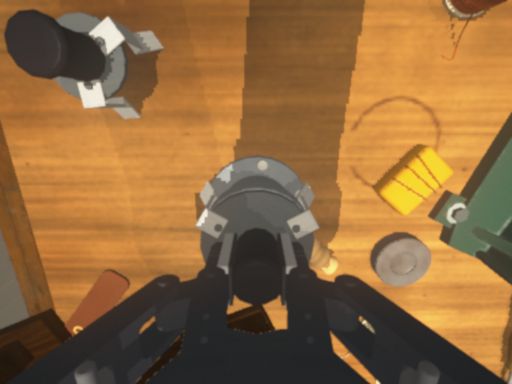

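Request:
apply_moves --pt "0 0.5 0 1 0" --pt "0 0.5 0 0.5 0" --pt "0 0 0 0 0"

```text
clock: 13.0
eef_pos: [0.5497, 0.037, 0.0952]
tool_rot: [0.001, 0.0, 1.0, 0.001]
force: [-9.7, -1.3, 28.1]
opening: 0.276
```

It is stiff at 28 N and no longer sinking, so the disc is on the rim. I'll take off most of the load, open, and check.

Request:
apply_moves --pt "0 0 0 -2 0" --pt "0 0 0 -0.5 0" --pt "50 0 0 0 0" --pt "50 0 0 0 0" --pt "50 0 0 0 0" --pt "50 0 0 0 0" --pt "50 0 0 0 0"

```text
clock: 13.7
eef_pos: [0.5489, 0.0372, 0.094]
tool_rot: [-0.0, 0.0, 1.0, -0.0]
force: [0.3, 0.2, -0.3]
opening: 0.585
```

Request:
apply_moves --pt "55 0 0 -5 0" --pt "55 0 0 -15 0" --pt "55 0 0 -25 0" --pt "55 0 0 -30 0" --pt "55 0 0 -20 0" --pt "55 0 0 -10 0" --pt "55 0 0 0 0"

```text
clock: 14.4
eef_pos: [0.55, 0.0373, 0.2014]
tool_rot: [0.002, 0.0, 1.0, 0.0]
force: [0.3, -0.0, 0.4]
opening: 0.645
```

```bash
python3 look.py 9 side wrist
python3 - <<'E'
from h import *
a=np.linspace(0,2*np.pi,90)
for n,(x0,y0,w,h) in dict(side=(230,150,80,80),wrist=(175,100,190,150)).items():
    p=imaging.read_camera(n);f=p["frame"];k=580//h
    g=cv2.resize(f[y0:y0+h,x0:x0+w],None,fx=k,fy=k,interpolation=cv2.INTER_CUBIC)
    g0=g.copy()
    for r,z,col in ((.036,.073,(0,255,0)),(.0145,.111,(0,0,255))):
        q=proj(p,np.c_[.5505+r*np.cos(a),.0372+r*np.sin(a),0*a+z])
        cv2.polylines(g,[np.int32(np.round((q-[x0,y0]+.5)*k))],True,col,1)
    cv2.imwrite(f"pics/ov3_{n}.png",g)
E
```

```text
{'clock': np.float64(14.4), 'eef_pos': array([0.55  , 0.0373, 0.2014]), 'tool_rot': array([1.9e-03, 1.0e-04, 1.0e+00, 4.0e-04]), 'force': array([ 0.3357, -0.0433,  0.3561]), 'opening': np.float64(0.6454)}
side
housing_rim [([0.55, 0.0414, 0.0654], 0.88, [[270.0, 196.0]])]
guard_cover [([0.5487, 0.0333, 0.072], 0.59, [[271.0, 195.0]])]
cover_knob [([0.5496, 0.0378, 0.0976], 0.75, [[271.0, 184.0]])]
small_cover [([0.4424, -0.0652, 0.0424], 0.93, [[238.0, 232.0]])]
wrist
housing_rim []
guard_cover [([0.5505, 0.0394, 0.0675], 0.94, [[260.0, 192.0]])]
cover_knob [([0.5528, 0.0369, 0.0953], 0.96, [[257.0, 204.0]])]
small_cover [([0.4426, -0.0686, 0.042], 0.64, [[150.0, 80.0]])]
```

View pics/ov3_side.png

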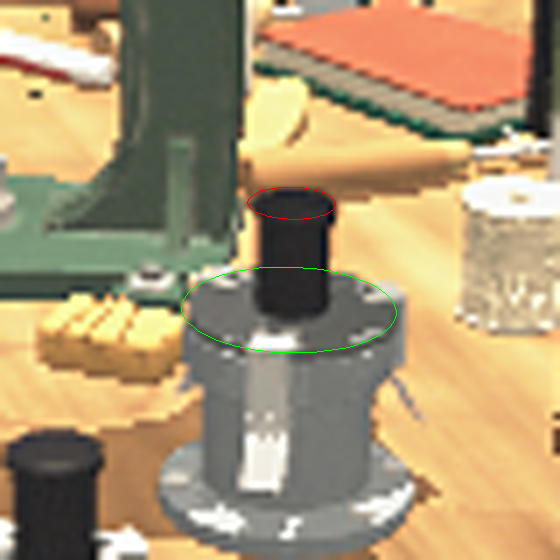

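View pics/ov3_wrist.png

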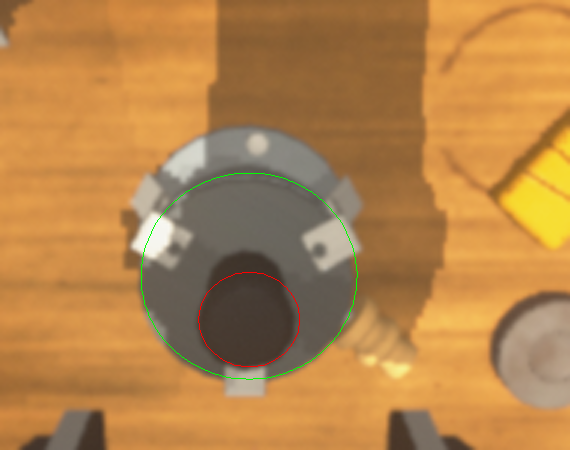

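Run:
```python
from h import *
p=imaging.read_camera("side");f=p["frame"]
x0,y0,k=230,150,7
g=cv2.resize(f[y0:y0+80,x0:x0+80],None,fx=k,fy=k,interpolation=cv2.INTER_NEAREST)
for r,col in((.051,(0,255,0)),(.058,(0,0,255))):
  for d in (0,120,240):
    b=np.radians(d-1)
    q=proj(p,[[.5505+r*np.cos(b),.0372+r*np.sin(b),.026]])[0];print(r,d,q.round(1))
    cv2.circle(g,tuple(np.int32((q-[x0,y0]+.5)*k)),4,col,-1)
cv2.imwrite("pics/tips.png",g)
p=imaging.read_camera("top");cv2.imwrite("pics/top10.png",cv2.resize(p["frame"][110:250,160:320],None,fx=4,fy=4,interpolation=cv2.INTER_CUBIC))
```

```text
0.051 0 [290.1 209. ]
0.051 120 [254.8 205.1]
0.051 240 [265.7 221. ]
0.058 0 [292.8 208.7]
0.058 120 [252.8 204.2]
0.058 240 [265.1 222.4]
```

View pics/tips.png

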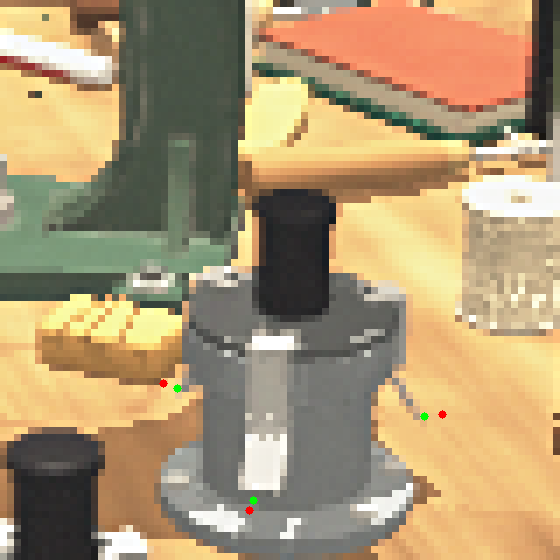

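Run:
```python
from h import *
print(arm.sense()["force"]);print(arm.sign_off())
```

```text
[ 0.36143242 -0.5416639   0.56368929]
the job is handed in; nothing more can be done
None
```

I clipped the larger cover onto the gear housing and handed the job in at about 14.5 s. I gripped it by its knob, carried it over, pressed it down, let go, and backed off about 107 mm above its final height.

**Seated height:** The press met a hard stop at 28 N with the cover origin at about z = 0.068 m, which is the seated height.

**Position:** After letting go, the side and wrist pictures show the disc flat and centred on the rim to within about 2 mm. The clip tips are at their unsprung radius, which fits clips that have snapped under the rim. The gripper is touching nothing.

**Small cover:** It is still where it stood.

**What disagreed or was not checked:**
- Before pressing, one wrist view put the disc about 3 mm forward, but the side view did not, and I went by the side view.
- The force readings between steps did not show a clear 4–15 N plateau from the barbs, only the final stop.
- There was a side force of up to about 10 N while pressing, which was gone after release.
- I did no pull test.

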